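# Nest the upturned bowl covers

## Robot

A 6-joint arm with a two-finger parallel gripper is mounted at the origin on a cart in front of the work surface, level with it; the furniture and walls round the work are solid. World frame = base frame: x ahead of the robot, y to its left, z up, the work surface at z = 0. Lengths are in m, angles in degrees, forces in N, time in s.
With the tool pointing down it reaches from about 0.375 to 0.9 m from the base axis. Payload 3.1 kg.
Tool frame: the origin (TCP) lies midway between the tips of the shut fingers; the grasp point (between the pads) lies 19 mm behind it (bot.hold_point_z is the distance from the TCP to the grasp point, in m); z points along the fingers, y is the line along which they close (so a half turn about z gives the same grasp; the last joint's range is limited). The gripper opens to 87 mm and grips with 3 to 60 N. Pads are 19 mm wide; open, the fingers measure 117 mm over their backs; the gripper's body (75 mm by 190 mm) begins 51 mm behind the grasp point.
Start: joints at [-73.596, 30.224, 82.088, -0, 67.689, -10.227], TCP at [0.28, -0.559, 0.223] pointing down, gripper open.
Joint ranges: [-176.69, 176.69], [-43.24, 126.21], [12.49, 139.97], [-82, 262], [0, 151.66], [-163.58, 163.58]. Speed limits (degrees/s): [159.86, 159.86, 180, 180, 180, 180].

## Interface

Orientations are given as a 3x3 rotation matrix whose columns are the frame's x, y, z axes.
In Python, from rig import read_state, optics, order, bot gives the robot as it stands.
- The arm moves only by the tool drive_tool, never from a script. Its argument "steps" is a list of rows, each a list of 7 numbers: the finger opening in mm, from 0 to 87, then the shift along the tool's x, y, z normalised to -1 to 1, where 1 is 0.12 m, then the turn, a rotation vector about the tool's x, y, z normalised to -1 to 1, where 1 is 1.5 rad. In form: [[jaw, tx, ty, tz, ax, ay, az], ...]. A call has 1 to 8 rows; each row is the pose to reach, as a shift and turn from the pose commanded when the call began, along the tool's axes at that moment; what a row does not reach only later rows make up. A row lasts 1/10 s, in which the tool goes at most 50 mm and 8.59 degrees, less where a joint would pass 70% of its speed; a pose out of reach is approached as far as the arm can. A call with a number of a shift or a turn outside -1 to 1 is refused whole. A call with a gripper value outside its range is refused whole. The fingers move at their own pace and stop on an object; the grip force is fixed at half the most. Time passes only in rows, so rows that repeat a pose let the fingers close. It gives the time, the measured TCP pose, the force, the opening and the grip force at its end, in the units of the state.
- read_state(): the state, without advancing time (a new reading comes with each control period).
- optics.capture(name): name is "side" or "top" or "wrist"; returns a dict with "color" (420x560x3 uint8, blue, green, red), "range_z" (420x560 float32, m along the optical axis (not along the pixel's ray), 0 where there is no reading), "fx", "fy", "cx", "cy" (pixels), "rvec" (rotation vector, rad) and "tvec" (3), from world to camera coordinates, as OpenCV has them. Camera axes: x right, y down, z forward; pixel columns grow to the right and rows downward; lengths in m; the calibration is good to about 2 mm. A picture is of the moment at which its call begins.
- order.hand_in(): hands the job in; it is judged then, once.
The state is a dict: "time_s": time; "joint_positions": joint angles; "qvel": joint speeds; "tau": joint torques, N m; "position": TCP position; "tcp_rot": TCP orientation; "force": force on the tool from outside, world axes, zero at the start; "moment": the same for the moment, N m; "opening": opening from 0.0 (shut) to 1.0 (fully open); "grasp_force": force on a finger pad.
Only numpy, scipy, OpenCV 4.12 (cv2) and the standard library are available. Lean on these libraries where they do the work, as an engineer would, in place of code of your own. Each camera call takes 0.05 s, during which the arm holds its last target. There are 200 camera calls.

## Task

Three domed steel bowl covers have been washed and lie upside down, knob underneath. Put them away as one level stack, still upside down: set the middle-sized one (yellow rim) centred inside the largest (blue rim), then the smallest (red rim) centred inside the middle-sized one. Build the stack where the largest now stands, and the mug must stay standing where it is.

Things in the scene. Friction and masses are not known exactly. Their poses are not given: they have to be found in the camera images.
- lid_large: Largest domed steel cover. Hollow up, on its black disc knob (68 mm dia., 16 high). Rim: blue band 144 mm outer dia., 8 mm thick, 12 mm high, top 46 mm above origin. Flat inner floor 19 mm above origin, 90 mm dia. 350 g. Origin: centre of knob's underside; z up. Loose, stays where it is. A cover nested in it has its origin 19 mm above this one's.
- lid_medium: Middle-sized domed steel cover. Hollow up, on its black disc knob (48 mm dia., 16 high). Rim: yellow band 116 mm outer dia., 8 mm thick, 12 mm high, top 46 mm above origin. Flat inner floor 19 mm above origin, 70 mm dia. 90 g. Origin: centre of knob's underside; z up. Loose; pinch rim from above, one finger inside. The smallest nests in it with origin 19 mm above this one's.
- lid_small: Smallest domed steel cover. Hollow up, on its black disc knob (40 mm dia., 16 high). Rim: red band 90 mm outer dia., 8 mm thick, 12 mm high, top 46 mm above origin. Flat inner floor 19 mm above origin, 54 mm dia. 60 g. Origin: centre of knob's underside; z up. Loose; pinch rim from above, one finger inside.
- mug: Blue and white mug, 78 mm diameter, 92 mm high, standing loose on the 4 mm high left-hand ledge of the sink, beyond the covers. A bystander; origin at the underside, z up.

How it is judged:
By the outcome, as a careful person would: the job done as asked, in the order asked, and still so for the second after the job is handed in, with the robot touching nothing.
It also fails if it takes over 61 s, if anything falls off the work surface, if the arm or the gripper's body presses on something with over 40 N, if the wrist force passes 120 N, or if a joint passes its speed limit or range.

## Working session

There is one attempt and no reset: what is moved stays moved. The work goes in short steps, Python scripts to look and compute and a tool call to move; the robot and the scene stay as the last step left them, time stands still between calls to the robot, and variables do not carry over. Pictures are saved under pics/ and viewed, at most 10 in all, crops included, and the job is handed in when it is done.

Besides the shell and the picture viewer there is one more tool, called after "Request:" as name(argument=value, ...), one argument or row to a line, values as JSON. drive_tool: Moves the arm, as the interface text tells. Scaled input: -1 to 1 covers 0.12 m each way for a shift and 1.5 rad each way for a turn. Its arguments: {"type":"object","properties":{"steps":{"type":"array"}},"required":["steps"]}

```bash
mkdir -p pics; cat > h.py <<'E'
import numpy as np, cv2
from rig import read_state, optics, order, bot
def cap(n):
    c=optics.capture(n); c['R']=cv2.Rodrigues(np.array(c['rvec'],float))[0]; c['t']=np.array(c['tvec'],float).ravel(); return c
def ray(c,uv):
    uv=np.atleast_2d(uv).astype(float)
    d=np.c_[(uv[:,0]-c['cx'])/c['fx'],(uv[:,1]-c['cy'])/c['fy'],np.ones(len(uv))]
    return -c['R'].T@c['t'], d@c['R']
def plane(c,uv,z):
    o,d=ray(c,uv); return o+d*((z-o[2])/d[:,2])[:,None]
def depthpts(c,uv):
    uv=np.atleast_2d(uv); o,d=ray(c,uv); z=c['range_z'][uv[:,1].astype(int),uv[:,0].astype(int)]
    return (o+d*z[:,None])[z>0]
E
python3 - <<'E'
from h import *
s=read_state(); print(s); print(bot.hold_point_z,[a for a in dir(bot) if a[0]!='_'])
ims=[]
for n in ('side','top'):
    c=cap(n); cv2.imwrite(f'pics/{n}0.png',c['color']); np.save(f'{n}0.npy',c,allow_pickle=True)
    print(n,-c['R'].T@c['t'],c['R'][2],c['fx'])
E
```

```text
{'time_s': 0.0, 'joint_positions': array([-7.35973077e+01,  3.02780356e+01,  8.21559380e+01,  1.00926123e-03,
        6.76888388e+01, -1.02276933e+01]), 'qvel': array([-0.0076618 ,  0.02400694,  0.02678388, -0.07314512,  0.0009975 ,
       -0.04956988]), 'tau': array([-3.85382819e-06, -4.40042210e+01, -1.76594746e+01,  6.32400624e-02,
        5.81498339e-02, -1.75157998e-04]), 'position': array([ 0.27996463, -0.55797733,  0.2215841 ]), 'tcp_rot': array([[ 8.93919773e-01,  4.48226607e-01, -5.89656853e-04],
       [ 4.48226820e-01, -8.93917486e-01,  2.06084344e-03],
       [ 3.96620292e-04, -2.10652872e-03, -9.99997703e-01]]), 'force': array([-0.13623657, -0.52449741, -0.41923896]), 'moment': array([ 0.01196852, -0.0191013 ,  0.03340428]), 'grasp_force': 0.0, 'opening': 1.0011746787964217}
0.0187 ['PlanningError', 'hold_point_z']
side [0.51491776 0.9067527  0.39460337] [ 0.08118912 -0.93130029 -0.35508886] 496.4476865635936
top [ 0.43132    -0.00859238  0.87198881] [ 0.19413135  0.02409285 -0.98067964] 387.2639381449094
```

View pics/top0.png

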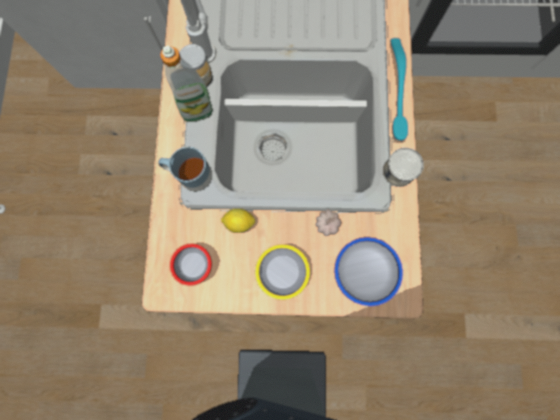

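View pics/side0.png

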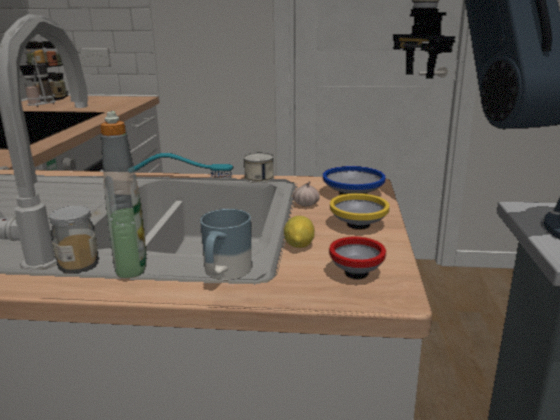

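The top view shows three clear covers: red at (191,264), yellow at (283,271), blue at (369,271). The mug is at (190,168), with a lemon at (238,220) and garlic at (328,222). The side view shows all three rims unoccluded.

```bash
cat >> h.py <<'E'
def mask(c,col):
    hsv=cv2.cvtColor(c['color'],cv2.COLOR_BGR2HSV); H,S,V=[hsv[...,i].astype(int) for i in range(3)]
    m={'red':((H<6)|(H>172))&(S>170)&(V>60),'yellow':(H>22)&(H<34)&(S>150)&(V>90),'blue':(H>104)&(H<128)&(S>140)&(V>50)}[col]
    m=m.astype(np.uint8); n,l,st,_=cv2.connectedComponentsWithStats(m,connectivity=8)
    # hollow component with the largest bounding box
    k=1+np.argmax(st[1:,2]*st[1:,3]); return (l==k).astype(np.uint8), st[k]
def circ(p):
    A=np.c_[2*p[:,:2],np.ones(len(p))]; x=np.linalg.lstsq(A,(p[:,:2]**2).sum(1),rcond=None)[0]
    return x[:2],np.sqrt(x[2]+x[0]**2+x[1]**2)
def rim(c,col,z=.046):
    m,st=mask(c,col); v,u=np.nonzero(m)
    cs,h=cv2.findContours(m,cv2.RETR_CCOMP,cv2.CHAIN_APPROX_NONE)
    out=max(cs,key=len)[:,0]; out=cv2.convexHull(out)[:,0]
    inn=[q for q,hh in zip(cs,h[0]) if hh[3]>=0]
    r=[st[:4]]; r.append(circ(plane(c,out,z)))
    if inn: r.append(circ(plane(c,max(inn,key=len)[:,0],z)))
    d=depthpts(c,np.c_[u,v]); r.append(('depth xyz med',np.median(d,0).round(4),'z95',np.percentile(d[:,2],[50,95]).round(4)))
    return r
E
python3 - <<'E'
from h import *
np.set_printoptions(precision=4,suppress=True)
for n in ('top','side'):
    c=np.load(f'{n}0.npy',allow_pickle=True).item()
    for col in ('blue','yellow','red'):
        print(n,col,*rim(c,col),sep='  ')
c=np.load('top0.npy',allow_pickle=True).item()
print(plane(c,[[190,168]],.09),plane(c,[[238,220],[328,222]],.02), depthpts(c,np.array([[150,300],[230,300],[330,260],[415,260],[283,271],[369,271],[191,264]])))
E
```

```text
top  blue  [336 238  66  67]  (array([ 0.4679, -0.1806]), np.float64(0.06887900970727924))  (array([ 0.4684, -0.1802]), np.float64(0.06482088966179632))  ('depth xyz med', array([ 0.4596, -0.1866,  0.0451]), 'z95', array([0.0451, 0.0475]))
top  yellow  [256 245  54  54]  (array([ 0.4635, -0.0006]), np.float64(0.05646932486195623))  (array([ 0.4632, -0.0003]), np.float64(0.05099798494532361))  ('depth xyz med', array([ 0.4625, -0.003 ,  0.0453]), 'z95', array([0.0453, 0.0477]))
top  red  [171 245  40  40]  (array([0.4741, 0.1949]), np.float64(0.04269325619167469))  (array([0.4741, 0.1945]), np.float64(0.03877573058482692))  ('depth xyz med', array([0.4726, 0.1987, 0.0455]), 'z95', array([0.0455, 0.0476]))
side  blue  [323 167  62  23]  (array([ 0.4696, -0.1584]), np.float64(0.07594875662822709))  (array([ 0.4704, -0.1612]), np.float64(0.057521882653553756))  ('depth xyz med', array([ 0.4654, -0.1417,  0.0405]), 'z95', array([0.0405, 0.0448]))
side  yellow  [331 193  58  27]  (array([0.4652, 0.0152]), np.float64(0.06267343716531494))  (array([0.4638, 0.0145]), np.float64(0.04684883784812921))  ('depth xyz med', array([0.4637, 0.0269, 0.0417]), 'z95', array([0.0417, 0.0451]))
side  red  [330 237  56  31]  (array([0.4755, 0.2091]), np.float64(0.04817167134496724))  (array([0.475 , 0.2095]), np.float64(0.03193180398550547))  ('depth xyz med', array([0.4743, 0.2113, 0.0423]), 'z95', array([0.0423, 0.0453]))
[[0.6725 0.1986 0.09  ]] [[ 0.5749  0.1012  0.02  ]
 [ 0.5743 -0.0996  0.02  ]] [[ 0.3953  0.2915 -0.0019]
 [ 0.3996  0.1137  0.0002]
 [ 0.4919 -0.1063 -0.0027]
 [ 0.4958 -0.2944 -0.0001]
 [ 0.4644 -0.0017  0.0201]
 [ 0.4684 -0.1876  0.0211]
 [ 0.4753  0.2011  0.0166]]
```

Each rim centre agrees with its given size and height: L (0.468, -0.180), M (0.4635, 0), S (0.474, 0.195), with rim tops at about 0.046 in depth. I'll square the tool to the world axes and start towards the medium cover's +y rim.

Request:
drive_tool(
  steps=[
    [40,0.24,-0.22,0,0,0,0.08],
    [40,0.48,-0.45,0,0,0,0.18],
    [40,0.71,-0.67,0,0,0,0.27],
    [40,0.71,-0.67,0,0,0,0.31],
    [40,0.71,-0.67,0,0,0,0.31],
    [40,0.71,-0.67,0,0,0,0.31],
  ],
)

```text
time_s: 0.7
position: [0.3203, -0.4491, 0.2225]
tcp_rot: [[1.0, 0.001, 0.0], [0.001, -1.0, -0.0], [0.0, 0.0, -1.0]]
force: [0.6, 0.1, -1.3]
opening: 0.54
grasp_force: 0.0
```

Request:
drive_tool(
  steps=[
    [40,0.1,-0.33,0,0,0,0],
    [40,0.2,-0.67,0,0,0,0],
    [40,0.3,-1,0,0,0,0],
  ],
)

```text
time_s: 1.0
position: [0.3563, -0.3285, 0.2223]
tcp_rot: [[1.0, -0.002, 0.0], [-0.002, -1.0, 0.0], [0.0, -0.0, -1.0]]
force: [1.1, 1.3, -0.7]
opening: 0.463
grasp_force: 0.0
```

Request:
drive_tool(
  steps=[
    [40,0.1,-0.33,0,0,0,0],
    [40,0.2,-0.67,0,0,0,0],
    [40,0.3,-1,0,0,0,0],
  ],
)

```text
time_s: 1.3
position: [0.3928, -0.2082, 0.2226]
tcp_rot: [[1.0, -0.001, 0.0], [-0.001, -1.0, -0.0], [0.0, 0.0, -1.0]]
force: [-0.4, -0.2, -0.1]
opening: 0.459
grasp_force: 0.0
```

Request:
drive_tool(
  steps=[
    [40,0.1,-0.33,0,0,0,0],
    [40,0.2,-0.67,0,0,0,0],
    [40,0.3,-1,0,0,0,0],
  ],
)

```text
time_s: 1.6
position: [0.4292, -0.0881, 0.2227]
tcp_rot: [[1.0, -0.001, 0.001], [-0.001, -1.0, -0.0], [0.001, 0.0, -1.0]]
force: [1.7, -0.8, 0.6]
opening: 0.459
grasp_force: 0.0
```

Request:
drive_tool(
  steps=[
    [34,0.1,-0.33,0,0,0,0],
    [34,0.2,-0.67,0,0,0,0],
    [34,0.3,-1,0.3,0,0,0],
    [34,0.3,-1,0.5,0,0,0],
    [34,0.3,-1,0.5,0,0,0],
    [34,0.3,-1,0.5,0,0,0],
    [34,0.3,-1,0.5,0,0,0],
  ],
)

```text
time_s: 2.3
position: [0.4656, 0.0301, 0.1636]
tcp_rot: [[1.0, -0.002, 0.002], [-0.002, -1.0, -0.001], [0.002, 0.001, -1.0]]
force: [0.2, -0.1, 0.2]
opening: 0.389
grasp_force: 0.0
```

```bash
python3 - <<'E'
from h import *
np.set_printoptions(precision=4,suppress=True)
c=cap('wrist'); cv2.imwrite('pics/w1.png',c['color']); print(-c['R'].T@c['t'],c['R'][2])
m,st=mask(c,'yellow'); print(*rim(c,'yellow'))
s=read_state(); print(s['position'],s['joint_positions'])
E
```

```text
[0.5465 0.0287 0.3262] [-0.2931  0.0005 -0.9561]
[246 135 146 140] (array([ 0.4634, -0.0022]), np.float64(0.05673399218926479)) (array([0.4266, 0.032 ]), np.float64(0.0008484276852208628)) ('depth xyz med', array([0.4761, 0.0039, 0.0462]), 'z95', array([0.0462, 0.0474]))
[0.4656 0.0301 0.1638] [-10.0568  23.4249 107.9454  -0.0057  48.4663  80.0551]
```

View pics/w1.png

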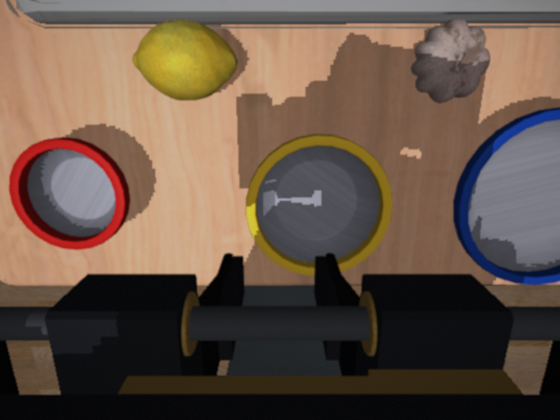

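The wrist view shows the yellow rim centred near (319,205), free in front of the fingers; its centre there is (0.463, -0.002), matching the top view. Next I'll descend to straddle the +y rim.

Request:
drive_tool(
  steps=[
    [34,-0.02,-0.1,0.1,0,0,0],
    [34,-0.02,-0.19,0.3,0,0,0],
    [34,-0.02,-0.19,0.55,0,0,0],
    [34,-0.02,-0.19,0.75,0,0,0],
    [34,-0.02,-0.19,0.75,0,0,0],
    [34,-0.02,-0.19,0.75,0,0,0],
  ],
)

```text
time_s: 2.95
position: [0.4628, 0.0535, 0.0734]
tcp_rot: [[1.0, -0.001, 0.001], [-0.001, -1.0, -0.0], [0.001, 0.0, -1.0]]
force: [0.7, 0.3, 0.3]
opening: 0.39
grasp_force: 0.0
```

Request:
drive_tool(
  steps=[
    [34,0,0,0.1,0,0,0],
    [34,0,0,0.2,0,0,0],
    [34,0,0,0.25,0,0,0],
    [34,0,0,0.3,0,0,0],
    [34,0,0,0.3,0,0,0],
    [34,0,0,0.3,0,0,0],
  ],
)

```text
time_s: 3.55
position: [0.4623, 0.0541, 0.037]
tcp_rot: [[1.0, -0.0, 0.001], [-0.0, -1.0, -0.0], [0.001, 0.0, -1.0]]
force: [-0.6, 0.2, 0.2]
opening: 0.393
grasp_force: 0.0
```

Request:
drive_tool(
  steps=[
    [20,0.01,0,0.01,0,0,0],
    [12,0.01,0,0.01,0,0,0],
    [8,0.01,0,0.01,0,0,0],
    [4,0.01,0,0.01,0,0,0],
    [4,0.01,0,0.01,0,0,0],
    [4,0.01,0,0.01,0,0,0],
    [4,0.01,0,0.01,0,0,0],
    [4,0.01,0,0.01,0,0,0],
  ],
)

```text
time_s: 4.35
position: [0.4631, 0.0542, 0.0354]
tcp_rot: [[1.0, -0.0, -0.0], [-0.0, -1.0, 0.0], [-0.0, -0.0, -1.0]]
force: [-0.6, -0.2, 0.2]
opening: 0.076
grasp_force: 30.0
```

```bash
python3 - <<'E'
from h import *
np.set_printoptions(precision=4,suppress=True)
s=read_state(); print(s['position'],s['opening']*87,s['grasp_force'],s['force'])
c=cap('wrist'); print(*rim(c,'yellow'))
E
```

```text
[0.4631 0.0542 0.0354] 6.588475765934928 30.00036746263504 [-0.5822 -0.2083  0.2394]
[271 149 255 157] (array([ 0.4675, -0.0002]), np.float64(0.056806943675992205)) (array([0.5055, 0.0418]), np.float64(0.00042735645046908884)) ('depth xyz med', array([0.5041, 0.0005, 0.0461]), 'z95', array([0.0461, 0.0472]))
```

Gripped at 30 N with the rim between the pads. Lift, then look at the hold.

Request:
drive_tool(
  steps=[
    [0,0,0,-0.05,0,0,0],
    [0,0,0,-0.15,0,0,0],
    [0,0,0,-0.3,0,0,0],
    [0,0,0,-0.45,0,0,0],
    [0,0,0,-0.6,0,0,0],
    [0,0,0,-0.7,0,0,0],
    [0,0,0,-0.7,0,0,0],
    [0,0,0,-0.7,0,0,0],
  ],
)

```text
time_s: 5.2
position: [0.4631, 0.0542, 0.1195]
tcp_rot: [[1.0, -0.0, 0.0], [-0.0, -1.0, -0.0], [0.0, 0.0, -1.0]]
force: [0.9, 0.9, -1.6]
opening: 0.075
grasp_force: 30.0
```

Request:
drive_tool(
  steps=[
    [0,0,0.1,0,0,0,0],
    [0,0,0.25,0,0,0,0],
    [0,0,0.45,0,0,0,0],
    [0,0,0.6,0,0,0,0],
    [0,0,0.7,0,0,0,0],
    [0,0,0.75,0,0,0,0],
    [0,0,0.75,0,0,0,0],
  ],
)

```text
time_s: 5.9
position: [0.463, -0.0365, 0.119]
tcp_rot: [[1.0, -0.002, -0.001], [-0.002, -1.0, 0.0], [-0.001, -0.0, -1.0]]
force: [-0.6, 0.0, 0.1]
opening: 0.077
grasp_force: 30.0
```

Request:
drive_tool(
  steps=[
    [0,0,0.1,0,0,0,0],
    [0,0.01,0.25,0,0,0,0],
    [0,0.02,0.45,0,0,0,0],
    [0,0.03,0.6,0,0,0,0],
    [0,0.04,0.7,0,0,0,0],
    [0,0.04,0.75,0,0,0,0],
    [0,0.04,0.75,0,0,0,0],
    [0,0.04,0.75,0,0,0,0],
  ],
)

```text
time_s: 6.7
position: [0.4675, -0.1252, 0.1193]
tcp_rot: [[1.0, 0.0, -0.001], [0.0, -1.0, 0.001], [-0.001, -0.001, -1.0]]
force: [-0.2, 0.9, -0.3]
opening: 0.075
grasp_force: 30.0
```

```bash
python3 - <<'E'
from h import *
np.set_printoptions(precision=4,suppress=True)
s=read_state(); print(s['position'],s['opening']*87,s['grasp_force'],s['force'])
dz=s['position'][2]-.0354
for n in ('wrist','top','side'):
    c=cap(n); r=rim(c,'yellow',.046+dz); print(n,*r)
    m,_=mask(c,'yellow'); v,u=np.nonzero(m); d=depthpts(c,np.c_[u,v]); 
    if n!='side': d=d[abs(d[:,2]-.046-dz)<.012]; print('tilt',np.linalg.lstsq(np.c_[d[:,:2]-d[:,:2].mean(0),np.ones(len(d))],d[:,2],rcond=None)[0])
    try: print('blue',*rim(c,'blue'))
    except Exception as e: print(e)
    cv2.imwrite(f'pics/{n}2.png',c['color'])
a=cv2.imread('pics/side2.png')[100:310,250:530];b=cv2.imread('pics/wrist2.png')
cv2.imwrite('pics/m2.png',np.hstack([cv2.resize(a,(400,300)),cv2.resize(b,(400,300))]))
E
```

```text
[ 0.4675 -0.1252  0.1193] 6.555471578697411 30.004224479198456 [-0.1926  0.8723 -0.3337]
wrist [271 148 255 158] (array([ 0.4722, -0.1793]), np.float64(0.05665477660239066)) (array([ 0.4737, -0.1293]), np.float64(0.00047295843756606074)) ('depth xyz med', array([ 0.5084, -0.1776,  0.1296]), 'z95', array([0.1296, 0.1307]))
tilt [-0.008   0.0051  0.1296]
blue [259 113 197 143] (array([ 0.4699, -0.1831]), np.float64(0.06988650600258797)) ('depth xyz med', array([ 0.5232, -0.1538,  0.0462]), 'z95', array([0.0462, 0.0473]))
top [222 210  33  22] (array([0.5569, 0.0868]), np.float64(0.02693245803651577)) ('depth xyz med', array([0.5694, 0.0974, 0.0479]), 'z95', array([0.0479, 0.0551]))
tilt [0. 0. 0.]
blue [383 298   6   4] (array([ 0.4123, -0.2138]), np.float64(0.005357446247085475)) ('depth xyz med', array([ 0.4098, -0.215 ,  0.0449]), 'z95', array([0.0449, 0.0472]))
side [287 217  27  27] (array([0.5611, 0.3206]), np.float64(0.032803698123541704)) (array([0.5563, 0.3214]), np.float64(0.00351714781460814)) ('depth xyz med', array([0.5695, 0.1236, 0.0399]), 'z95', array([0.0399, 0.0529]))
blue [324 167  60  23] (array([ 0.4695, -0.1584]), np.float64(0.07559854773048919)) (array([ 0.4698, -0.1604]), np.float64(0.0563786584758819)) ('depth xyz med', array([ 0.4697, -0.1426,  0.0406]), 'z95', array([0.0406, 0.0448]))<stdin>:8: RuntimeWarning: Mean of empty slice.
  ret = um.true_divide(
```

View pics/m2.png

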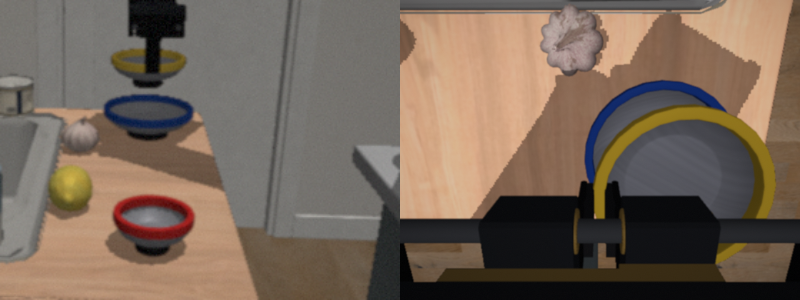

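The views show the yellow cover level over the blue one, fingers pinching its +y rim. I'll make the partial-arc fits robust before lowering.

```bash
cat >> h.py <<'E'
def arc(c,col,z,r,lim=.002):
    """centre of known-radius circle from outer contour, robust"""
    from scipy.optimize import least_squares
    m,_=mask(c,col); cs,_=cv2.findContours(m,cv2.RETR_EXTERNAL,cv2.CHAIN_APPROX_NONE)
    p=plane(c,cv2.convexHull(max(cs,key=len)[:,0])[:,0],z)[:,:2]
    f=least_squares(lambda x:np.hypot(*(p-x[:2]).T)-x[2],[*p.mean(0),r],loss='cauchy',f_scale=.0005)
    return f.x,len(p),int((abs(f.fun)<lim).sum())
E
python3 - <<'E'
from h import *
np.set_printoptions(precision=4,suppress=True)
c=cap('wrist'); print('Y',arc(c,'yellow',.1297,.058),'B',arc(c,'blue',.046,.072))
c=np.load('top0.npy',allow_pickle=True).item()
for k,r in (('blue',.072),('yellow',.058),('red',.045)): print(k,arc(c,k,.046,r))
E
```

```text
Y (array([ 0.4721, -0.1792,  0.0569]), 44, 44) B (array([ 0.4694, -0.1832,  0.0702]), 30, 29)
blue (array([ 0.468 , -0.1805,  0.0688]), 37, 37)
yellow (array([ 0.4635, -0.0006,  0.0565]), 30, 30)
red (array([0.4741, 0.195 , 0.0427]), 23, 23)
```

```bash
python3 - <<'E'
from h import *
np.set_printoptions(precision=4,suppress=True)
c=cap('side'); c0=np.load('side0.npy',allow_pickle=True).item()
def ext(c,col,box,y,z):
    hsv=cv2.cvtColor(c['color'],cv2.COLOR_BGR2HSV); H,S,V=[hsv[...,i].astype(int) for i in range(3)]
    m=((H>20)&(H<36)&(S>110)&(V>50)) if col=='y' else (H>104)&(H<128)&(S>130)&(V>40)
    b=np.zeros_like(m); b[box[0]:box[1],box[2]:box[3]]=1; v,u=np.nonzero(m&b)
    # world x at plane y for left/right extremes
    e=[]
    for k in (u.min(),u.max()+1):
        o,d=ray(c,[k-.5,np.median(v[abs(u-k)<2])]); e.append((o+d*((y-o[1])/d[:,1])[:,None])[0])
    return u.min(),u.max(),v.min(),v.max(),np.round(e,4).tolist(),np.mean(e,0).round(4)
print('Y0',ext(c0,'y',(185,230,310,410),0,.04));print('B0',ext(c0,'b',(160,195,310,400),-.18,.04))
print('Y',ext(c,'y',(110,165,300,410),-.18,.12));print('B',ext(c,'b',(160,200,310,400),-.18,.04))
t=cap('top');cv2.imwrite('pics/t3.png',t['color'][215:325,310:430])
hsv=cv2.cvtColor(t['color'],cv2.COLOR_BGR2HSV);H,S,V=[hsv[...,i].astype(int) for i in range(3)]
m=(H>20)&(H<36)&(S>120)&(V>60);v,u=np.nonzero(m);k=u>300;print('top',k.sum())
if k.any(): p=depthpts(t,np.c_[u[k],v[k]]);print(p.min(0),p.max(0),np.median(p,0))
E
```

```text
Y0 (np.int64(310), np.int64(388), np.int64(193), np.int64(229), [[0.5593, 0.0, -0.0048], [0.4066, 0.0, 0.0406]], array([0.483 , 0.    , 0.0179]))
B0 (np.int64(323), np.int64(384), np.int64(166), np.int64(189), [[0.5394, -0.18, 0.0421], [0.3985, -0.18, 0.0395]], array([ 0.469 , -0.18  ,  0.0408]))
Y (np.int64(328), np.int64(379), np.int64(134), np.int64(150), [[0.5296, -0.18, 0.1222], [0.4146, -0.18, 0.1231]], array([ 0.4721, -0.18  ,  0.1226]))
B (np.int64(324), np.int64(384), np.int64(167), np.int64(189), [[0.537, -0.18, 0.0398], [0.3986, -0.18, 0.0407]], array([ 0.4678, -0.18  ,  0.0403]))
top 53
[ 0.4122 -0.2143  0.0304] [ 0.4268 -0.0846  0.54  ] [ 0.42   -0.1861  0.1289]
```

Side and wrist views agree that the cover slid about 3.5 mm in +x when pinched, so I'll correct by (-3.6, -2.4) mm while lowering.

Request:
drive_tool(
  steps=[
    [0,-0.03,0.02,0,0,0,0],
    [0,-0.03,0.02,0.1,0,0,0],
    [0,-0.03,0.02,0.2,0,0,0],
    [0,-0.03,0.02,0.3,0,0,0],
    [0,-0.03,0.02,0.4,0,0,0],
    [0,-0.03,0.02,0.46,0,0,0],
    [0,-0.03,0.02,0.46,0,0,0],
    [0,-0.03,0.02,0.46,0,0,0],
  ],
)

```text
time_s: 7.8
position: [0.4644, -0.1283, 0.0643]
tcp_rot: [[1.0, -0.0, 0.0], [-0.0, -1.0, -0.0], [0.0, 0.0, -1.0]]
force: [0.5, 0.8, -0.4]
opening: 0.076
grasp_force: 30.0
```

```bash
python3 - <<'E'
from h import *
np.set_printoptions(precision=4,suppress=True)
s=read_state(); z=.046+s['position'][2]-.0354; print(s['position'],z,s['force'])
c=cap('wrist'); print('Y',arc(c,'yellow',z,.058),'B',arc(c,'blue',.046,.072))
c=cap('side'); cv2.imwrite('pics/s4.png',c['color'])
hsv=cv2.cvtColor(c['color'],cv2.COLOR_BGR2HSV); H,S,V=[hsv[...,i].astype(int) for i in range(3)]
for n,m,r in (('Y',(H>20)&(H<36)&(S>110)&(V>50),slice(130,175)),('B',(H>104)&(H<128)&(S>130)&(V>40),slice(150,200))):
    w=m[r,310:400]; k=np.nonzero(w.sum(0)>1)[0]+310; print(n,k.min(),k.max(),(k.min()+k.max())/2)
E
```

```text
[ 0.4644 -0.1283  0.0643] 0.07489193375178388 [ 0.4903  0.7545 -0.4429]
Y (array([ 0.4693, -0.1823,  0.0568]), 38, 38) B (array([ 0.4694, -0.1835,  0.0705]), 38, 38)
Y 329 379 354.0
B 324 384 354.0
```

Y and B centres now agree within about 1 mm. Lower the last 10 mm and release.

Request:
drive_tool(
  steps=[
    [0,0,0.01,0.03,0,0,0],
    [0,0,0.01,0.06,0,0,0],
    [0,0,0.01,0.075,0,0,0],
    [0,0,0.01,0.085,0,0,0],
    [0,0,0.01,0.085,0,0,0],
    [0,0,0.01,0.085,0,0,0],
  ],
)

```text
time_s: 8.5
position: [0.4642, -0.1292, 0.0542]
tcp_rot: [[1.0, -0.0, -0.0], [-0.0, -1.0, 0.0], [-0.0, -0.0, -1.0]]
force: [-0.2, 1.0, 3.7]
opening: 0.071
grasp_force: 30.0
```

Request:
drive_tool(
  steps=[
    [9,0,0,0,0,0,0],
    [12,0,0,0,0,0,0],
    [16,0,0,0,0,0,0],
    [22,0,0,0,0,0,0],
    [28,0,0,0,0,0,0],
    [28,0,0,0,0,0,0],
    [28,0,0,0,0,0,0],
  ],
)

```text
time_s: 9.2
position: [0.4644, -0.1294, 0.0539]
tcp_rot: [[1.0, -0.0, -0.0], [-0.0, -1.0, 0.0], [-0.0, -0.0, -1.0]]
force: [-0.0, -0.1, -0.2]
opening: 0.314
grasp_force: 0.0
```

Request:
drive_tool(
  steps=[
    [28,0,0,-0.05,0,0,0],
    [28,0,0,-0.2,0,0,0],
    [28,0,0,-0.4,0,0,0],
    [28,0,0,-0.6,0,0,0],
    [28,0,0,-0.8,0,0,0],
    [28,0,0,-0.95,0,0,0],
    [28,0,0,-0.95,0,0,0],
  ],
)

```text
time_s: 9.9
position: [0.466, -0.1302, 0.1705]
tcp_rot: [[1.0, -0.0, 0.006], [-0.0, -1.0, -0.003], [0.006, 0.003, -1.0]]
force: [-0.8, -0.2, -0.1]
opening: 0.323
grasp_force: 0.0
```

```bash
python3 - <<'E'
from h import *
np.set_printoptions(precision=4,suppress=True)
s=read_state(); print(s['position'],s['force'])
c=cap('wrist'); print('Y',arc(c,'yellow',.065,.058),'B',arc(c,'blue',.046,.072))
m,_=mask(c,'yellow'); v,u=np.nonzero(m); d=depthpts(c,np.c_[u,v]); print(len(d),np.linalg.lstsq(np.c_[d[:,:2]-d[:,:2].mean(0),np.ones(len(d))],d[:,2],rcond=None)[0])
cv2.imwrite('pics/w5.png',c['color'])
E
```

```text
[ 0.466  -0.1302  0.1705] [-0.849  -0.1578 -0.1142]
Y (array([ 0.4684, -0.1836,  0.0569]), 50, 50) B (array([ 0.4685, -0.1836,  0.0706]), 52, 52)
3756 [-0.0001  0.0042  0.0652]
```

View pics/w5.png

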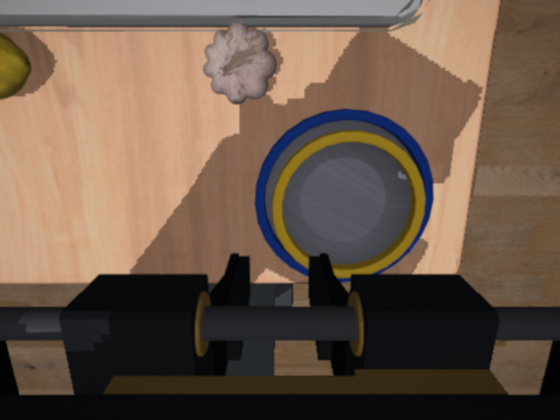

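The yellow cover sits inside the blue, concentric to about 0.2 mm in the wrist view (both centred near (345,200)), with its rim at z 0.065 and level. Next is the red cover.

Request:
drive_tool(
  steps=[
    [34,0,-0.3,0,0,0,0],
    [34,0.02,-0.65,0,0,0,0],
    [34,0.04,-1,0,0,0,0],
  ],
)

```text
time_s: 10.25
position: [0.4682, -0.0083, 0.1667]
tcp_rot: [[1.0, -0.002, -0.002], [-0.002, -1.0, 0.001], [-0.002, -0.001, -1.0]]
force: [0.3, -0.2, 0.8]
opening: 0.385
grasp_force: 0.0
```

Request:
drive_tool(
  steps=[
    [34,0,-0.35,0,0,0,0],
    [34,0.02,-0.7,0,0,0,0],
    [34,0.03,-1,0,0,0,0],
  ],
)

```text
time_s: 10.55
position: [0.4716, 0.1125, 0.1666]
tcp_rot: [[1.0, 0.0, -0.003], [0.0, -1.0, 0.0], [-0.003, -0.0, -1.0]]
force: [0.4, -0.1, -0.5]
opening: 0.387
grasp_force: 0.0
```

Request:
drive_tool(
  steps=[
    [34,0,-0.35,0,0,0,0],
    [34,0,-0.65,0,0,0,0],
    [34,0,-0.85,0,0,0,0],
    [34,0,-0.95,0,0,0,0],
    [34,0,-0.95,0,0,0,0],
    [34,0,-0.95,0,0,0,0],
  ],
)

```text
time_s: 11.15
position: [0.4723, 0.2237, 0.1673]
tcp_rot: [[1.0, -0.0, -0.002], [-0.0, -1.0, -0.001], [-0.002, 0.001, -1.0]]
force: [-0.3, -0.3, -0.0]
opening: 0.389
grasp_force: 0.0
```

```bash
python3 - <<'E'
from h import *
np.set_printoptions(precision=4,suppress=True)
s=read_state(); print(s['position'],s['joint_positions'])
c=cap('wrist'); print('R',arc(c,'red',.046,.045)); cv2.imwrite('pics/w6.png',c['color'])
E
```

```text
[0.4723 0.2237 0.1673] [ 13.1024  26.8871  99.8946  -0.0402  53.3225 103.1377]
R (array([0.4744, 0.1941, 0.0443]), 43, 43)
```

View pics/w6.png

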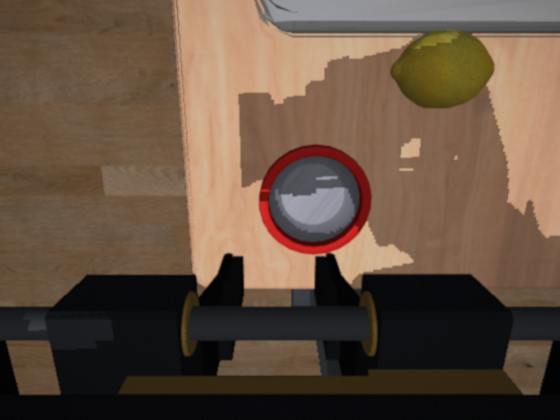

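The red rim is centred at pixel (316,200), giving (0.474, 0.1945), which agrees with the top view; nothing is near it. Descend to its +y rim.

Request:
drive_tool(
  steps=[
    [34,0.02,-0.05,0.1,0,0,0],
    [34,0.02,-0.1,0.3,0,0,0],
    [34,0.02,-0.1,0.55,0,0,0],
    [34,0.02,-0.1,0.79,0,0,0],
    [34,0.02,-0.1,0.79,0,0,0],
    [34,0.02,-0.1,0.79,0,0,0],
  ],
)

```text
time_s: 11.8
position: [0.4751, 0.236, 0.0726]
tcp_rot: [[1.0, -0.001, -0.002], [-0.001, -1.0, -0.0], [-0.002, 0.0, -1.0]]
force: [0.1, -0.1, 0.9]
opening: 0.394
grasp_force: 0.0
```

Request:
drive_tool(
  steps=[
    [34,0,0,0.1,0,0,0],
    [34,0,0,0.2,0,0,0],
    [34,0,0,0.26,0,0,0],
    [34,0,0,0.3,0,0,0],
    [34,0,0,0.3,0,0,0],
    [34,0,0,0.3,0,0,0],
  ],
)

```text
time_s: 12.4
position: [0.4753, 0.2366, 0.0372]
tcp_rot: [[1.0, -0.0, 0.0], [-0.0, -1.0, 0.0], [0.0, -0.0, -1.0]]
force: [0.6, -0.5, 0.1]
opening: 0.389
grasp_force: 0.0
```

Request:
drive_tool(
  steps=[
    [20,0,0,0.01,0,0,0],
    [12,0,0,0.01,0,0,0],
    [8,0,0,0.01,0,0,0],
    [4,0,0,0.01,0,0,0],
    [0,0,0,0.01,0,0,0],
    [0,0,0,0.01,0,0,0],
    [0,0,0,0.01,0,0,0],
    [0,0,0,0.01,0,0,0],
  ],
)

```text
time_s: 13.2
position: [0.4753, 0.2366, 0.036]
tcp_rot: [[1.0, -0.0, 0.0], [-0.0, -1.0, 0.0], [0.0, -0.0, -1.0]]
force: [-0.2, -0.2, 0.8]
opening: 0.077
grasp_force: 29.6
```

```bash
python3 - <<'E'
from h import *
np.set_printoptions(precision=4,suppress=True)
s=read_state(); print(s['position'],s['opening']*87,s['grasp_force'])
c=cap('wrist'); print('R',arc(c,'red',.046,.045))
E
```

```text
[0.4753 0.2366 0.036 ] 6.74033350293118 29.62519844993949
R (array([0.4785, 0.1954, 0.0445]), 34, 34)
```

Gripped. Lift and carry to the stack.

Request:
drive_tool(
  steps=[
    [0,0,0,-0.05,0,0,0],
    [0,0,0,-0.15,0,0,0],
    [0,0,0,-0.3,0,0,0],
    [0,0,0,-0.5,0,0,0],
    [0,0,0,-0.65,0,0,0],
    [0,0,0,-0.75,0,0,0],
    [0,0,0,-0.8,0,0,0],
    [0,0,0,-0.8,0,0,0],
  ],
)

```text
time_s: 14.05
position: [0.4756, 0.2367, 0.1328]
tcp_rot: [[1.0, -0.0, 0.002], [-0.0, -1.0, 0.0], [0.002, -0.0, -1.0]]
force: [0.8, -0.7, -0.7]
opening: 0.081
grasp_force: 29.6
```

Request:
drive_tool(
  steps=[
    [0,0,0.1,0,0,0,0],
    [0,0,0.25,0,0,0,0],
    [0,0,0.45,0,0,0,0],
    [0,0,0.65,0,0,0,0],
    [0,0,0.85,0,0,0,0],
    [0,0,1,0,0,0,0],
  ],
)

```text
time_s: 14.65
position: [0.4741, 0.1146, 0.1309]
tcp_rot: [[1.0, -0.001, -0.003], [-0.001, -1.0, -0.0], [-0.003, 0.0, -1.0]]
force: [-0.3, 0.6, -0.8]
opening: 0.078
grasp_force: 29.6
```

Request:
drive_tool(
  steps=[
    [0,0,0.2,0,0,0,0],
    [0,0,0.4,0,0,0,0],
    [0,-0.02,0.6,0,0,0,0],
    [0,-0.04,0.8,0,0,0,0],
    [0,-0.06,1,0,0,0,0],
  ],
)

```text
time_s: 15.15
position: [0.4667, -0.0049, 0.131]
tcp_rot: [[1.0, -0.001, -0.003], [-0.001, -1.0, 0.0], [-0.003, -0.0, -1.0]]
force: [0.3, -0.3, 0.2]
opening: 0.077
grasp_force: 29.6
```

Request:
drive_tool(
  steps=[
    [0,0,0.2,0,0,0,0],
    [0,0,0.4,0,0,0,0],
    [0,-0.02,0.6,0,0,0,0],
    [0,-0.03,0.8,0,0,0,0],
    [0,-0.03,0.95,0,0,0,0],
    [0,-0.03,1,0,0,0,0],
    [0,-0.03,1,0,0,0,0],
    [0,-0.03,1,0,0,0,0],
  ],
)

```text
time_s: 15.95
position: [0.4635, -0.1227, 0.1315]
tcp_rot: [[1.0, -0.0, -0.002], [-0.0, -1.0, 0.001], [-0.002, -0.001, -1.0]]
force: [-0.4, 1.3, -0.2]
opening: 0.079
grasp_force: 29.6
```

```bash
cat > m.py <<'E'
from h import *
np.set_printoptions(precision=4,suppress=True)
s=read_state(); z=.046+s['position'][2]-.036; print(s['position'],z,s['force'],s['grasp_force'])
c=cap('wrist'); print('R',arc(c,'red',z,.045),'Y',arc(c,'yellow',.065,.058),'B',arc(c,'blue',.046,.072))
m,_=mask(c,'red'); v,u=np.nonzero(m); d=depthpts(c,np.c_[u,v]); d=d[abs(d[:,2]-z)<.015]; print('tilt',np.linalg.lstsq(np.c_[d[:,:2]-d[:,:2].mean(0),np.ones(len(d))],d[:,2],rcond=None)[0])
cv2.imwrite('pics/w7.png',c['color'])
c=cap('side'); cv2.imwrite('pics/s7.png',c['color'])
hsv=cv2.cvtColor(c['color'],cv2.COLOR_BGR2HSV); H,S,V=[hsv[...,i].astype(int) for i in range(3)]
for n,m,r in (('R',((H<6)|(H>172))&(S>130)&(V>50),slice(110,175)),('Y',(H>20)&(H<36)&(S>110)&(V>50),slice(130,185)),('B',(H>104)&(H<128)&(S>130)&(V>40),slice(150,200))):
    w=m[r,310:400]; k=np.nonzero(w.sum(0)>1)[0]+310; print(n,k.min(),k.max(),(k.min()+k.max())/2)
E
python3 m.py
```

```text
[ 0.4635 -0.1227  0.1315] 0.14145554679992453 [-0.3745  1.2606 -0.2385] 29.626444559544325
R (array([ 0.4671, -0.1636,  0.044 ]), 37, 37) Y (array([ 0.4687, -0.1834,  0.0569]), 36, 36) B (array([ 0.4689, -0.1835,  0.0706]), 39, 39)
tilt [-0.0075  0.0092  0.1404]
R 338 376 357.0
Y 329 379 354.0
B 324 383 353.5
```

Request:
drive_tool(
  steps=[
    [0,0,0.05,0.05,0,0,0],
    [0,0.02,0.12,0.1,0,0,0],
    [0,0.02,0.16,0.17,0,0,0],
    [0,0.02,0.16,0.17,0,0,0],
    [0,0.02,0.16,0.17,0,0,0],
    [0,0.02,0.16,0.17,0,0,0],
  ],
)

```text
time_s: 16.65
position: [0.4666, -0.1426, 0.1115]
tcp_rot: [[1.0, -0.0, -0.0], [-0.0, -1.0, 0.0], [-0.0, -0.0, -1.0]]
force: [0.1, -0.7, 0.3]
opening: 0.075
grasp_force: 29.6
```

```bash
python3 m.py
```

```text
[ 0.4666 -0.1426  0.1115] 0.12147632904485231 [ 0.144  -0.7333  0.3268] 29.62627775967121
R (array([ 0.4704, -0.1835,  0.044 ]), 39, 39) Y (array([ 0.4693, -0.1836,  0.0565]), 37, 35) B (array([ 0.469 , -0.1837,  0.0705]), 37, 37)
tilt [-0.0058  0.009   0.1204]
R 336 374 355.0
Y 329 379 354.0
B 324 384 354.0
```

Request:
drive_tool(
  steps=[
    [0,0,0,0.05,0,0,0],
    [0,0,0,0.12,0,0,0],
    [0,0,0,0.18,0,0,0],
    [0,0,0,0.23,0,0,0],
    [0,0,0,0.25,0,0,0],
    [0,0,0,0.25,0,0,0],
  ],
)

```text
time_s: 17.35
position: [0.4664, -0.1425, 0.0809]
tcp_rot: [[1.0, -0.0, -0.001], [-0.0, -1.0, 0.001], [-0.001, -0.001, -1.0]]
force: [0.1, 0.7, -1.1]
opening: 0.079
grasp_force: 29.6
```

```bash
python3 m.py
```

```text
[ 0.4664 -0.1425  0.0809] 0.09094282541736645 [ 0.0847  0.707  -1.1136] 29.626127891242504
R (array([ 0.47  , -0.1837,  0.0443]), 38, 38) Y (array([ 0.4694, -0.1835,  0.0566]), 38, 38) B (array([ 0.4688, -0.1838,  0.0707]), 42, 41)
tilt [-0.0066  0.0089  0.0899]
R 336 373 354.5
Y 329 379 354.0
B 324 384 354.0
```

Concentric within about 1 mm in both views. Lower the last 7 mm and release.

Request:
drive_tool(
  steps=[
    [0,0,0,0.02,0,0,0],
    [0,0,0,0.04,0,0,0],
    [0,0,0,0.055,0,0,0],
    [0,0,0,0.065,0,0,0],
    [0,0,0,0.065,0,0,0],
    [0,0,0,0.065,0,0,0],
  ],
)

```text
time_s: 18.05
position: [0.4667, -0.1424, 0.074]
tcp_rot: [[1.0, -0.0, 0.0], [-0.0, -1.0, 0.0], [0.0, -0.0, -1.0]]
force: [-1.0, 1.4, 3.4]
opening: 0.079
grasp_force: 29.6
```

Request:
drive_tool(
  steps=[
    [9,0,0,0,0,0,0],
    [12,0,0,0,0,0,0],
    [16,0,0,0,0,0,0],
    [22,0,0,0,0,0,0],
    [26,0,0,0,0,0,0],
    [26,0,0,0,0,0,0],
    [26,0,0,0,0,0,0],
  ],
)

```text
time_s: 18.75
position: [0.4668, -0.1426, 0.0737]
tcp_rot: [[1.0, -0.0, 0.0], [-0.0, -1.0, -0.0], [0.0, 0.0, -1.0]]
force: [0.2, -0.4, -0.3]
opening: 0.296
grasp_force: 0.0
```

Request:
drive_tool(
  steps=[
    [26,0,0,-0.05,0,0,0],
    [26,0,0,-0.2,0,0,0],
    [26,0,0,-0.4,0,0,0],
    [26,0,0,-0.6,0,0,0],
    [26,0,0,-0.8,0,0,0],
    [26,0,0,-0.95,0,0,0],
    [26,0,0,-0.95,0,0,0],
  ],
)

```text
time_s: 19.45
position: [0.4684, -0.1434, 0.1904]
tcp_rot: [[1.0, -0.0, 0.006], [-0.0, -1.0, -0.003], [0.006, 0.003, -1.0]]
force: [-0.2, 0.3, 0.3]
opening: 0.299
grasp_force: 0.0
```

Request:
drive_tool(
  steps=[
    [26,0,-0.3,0,0,0,0],
    [26,0,-0.6,0,0,0,0],
    [26,0,-0.9,0,0,0,0],
    [26,0,-0.9,0,0,0,0],
    [26,0,-0.9,0,0,0,0],
    [26,0,-0.9,0,0,0,0],
  ],
)

```text
time_s: 20.05
position: [0.4669, -0.0352, 0.1874]
tcp_rot: [[1.0, -0.001, -0.0], [-0.001, -1.0, -0.0], [-0.0, 0.0, -1.0]]
force: [-0.3, -0.3, 0.0]
opening: 0.301
grasp_force: 0.0
```

```bash
python3 - <<'E'
from h import *
np.set_printoptions(precision=4,suppress=True)
ims=[]
for n in ('wrist','top','side'):
    c=cap(n); ims.append(c['color'])
    if n=='side': continue
    for k,z,r in (('red',.084,.045),('yellow',.065,.058),('blue',.046,.072)):
        try:
            m,_=mask(c,k); v,u=np.nonzero(m); d=depthpts(c,np.c_[u,v]); print(n,k,arc(c,k,z,r),'tilt',np.linalg.lstsq(np.c_[d[:,:2]-d[:,:2].mean(0),np.ones(len(d))],d[:,2],rcond=None)[0])
        except Exception as e: print(n,k,e)
cv2.imwrite('pics/f.png',np.hstack([cv2.resize(i,(400,300)) for i in (ims[0],ims[2])]))
s=read_state();print(s['position'],s['time_s'])
E
```

```text
wrist red (array([ 0.4683, -0.1834,  0.0444]), 46, 42) tilt [0.0016 0.0184 0.0829]
wrist yellow (array([ 0.4683, -0.1833,  0.057 ]), 39, 39) tilt [-0.0019  0.0117  0.0649]
wrist blue (array([ 0.469 , -0.1825,  0.0709]), 43, 43) tilt [ 0.0001 -0.0025  0.0458]
top red (array([ 0.467 , -0.1786,  0.0441]), 15, 12) tilt [ 0.0064 -0.0106  0.0831]
top yellow (array([ 0.4672, -0.1802,  0.0568]), 15, 13) tilt [0.0309 0.0268 0.0635]
top blue (array([ 0.4677, -0.1814,  0.0679]), 18, 17) tilt [-0.0004  0.0054  0.0452]
[ 0.4669 -0.0356  0.1876] 20.2
```

View pics/f.png

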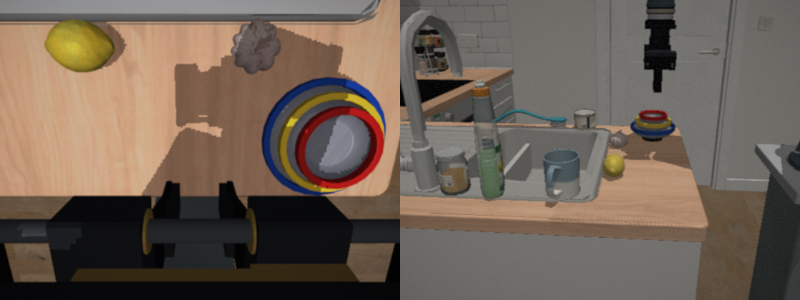

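The three rims are nested, level and concentric within about 1 mm at heights 0.084, 0.065 and 0.046. The mug is untouched and the gripper is clear, so I'm handing in.

```bash
python3 -c "
from rig import order
print(order.hand_in())"
```

```text
the job is handed in; nothing more can be done
None
```

The covers are stacked level where the largest stood, yellow inside blue and red inside yellow, all centred to about 1 mm in the wrist-camera check; the mug was not touched, and I handed in at about 20 s (no verdict was returned).

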